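# Gauge a transport sleeve and file it in the right well

### The job

Take the specimen transport sleeve with the orange cap out of the rack and stand it upright for a moment on the green gauge step, feeling at what height it lands, to learn how long it is from the underside of its cap to its foot. If it is shorter than 98 mm, stand it in the shallow well with the blue rim; if it is longer, stand it in the deep well with the yellow rim. Let go of it there, standing upright.

Things in the scene. Friction and masses are not known exactly. Their poses are not given: they have to be found in the camera images.
- sleeve: White tube, 36 mm across, with ribbed orange cap 48 mm across, 38 mm tall; 0.1 to 0.2 kg. Origin: centre of cap underside, z up. Length below cap unknown: 78 to 118 mm, rigid. Hangs by the cap in a rack hole, hidden below; rack top 135 mm above desk, level with the origin. Holes 80 mm apart along the sleeve's x; blue- and grey-capped sleeves in the others: close fingers along its y. Lift 120 mm to clear.
- gauge: Fixed gauge step: a flat green block, 80 x 80 mm, whose top is exactly 40 mm above the desk, on an aluminium base 110 x 110 mm and 10 mm thick. Origin at the centre of its underside on the desk, z up, sides along x and y.
- well_shallow: Fixed white square well with a blue rim, open at the top: outside 80 x 80 mm, inside 64 x 64 mm, rim 60 mm above the desk, inner floor 30 mm above the desk. For sleeves shorter than 98 mm. Origin at the centre of its underside on the desk, z up, sides along x and y.
- well_deep: Fixed white square well with a yellow rim, open at the top: outside 80 x 80 mm, inside 64 x 64 mm, rim 60 mm above the desk, inner floor 10 mm above the desk. For sleeves longer than 98 mm. Origin at the centre of its underside on the desk, z up, sides along x and y. The two wells may be found in either order.
Mind the look-alikes: they are no part of the job. There is more than one size of the gauge; the one meant has the size given above.

How it is judged:
On the way:
1. the orange-capped sleeve stands upright on the gauge step, its foot in contact with the green top (contact force between sleeve and gauge above 0.4 N and horizontal distance between sleeve and gauge below 0.045 m and z of sleeve in the frame of gauge above 0.112 m and angle between sleeve's own z axis and vertical below 0.2 rad), for 0.15 s.
At the end, for the whole second after the job is handed in: The orange-capped sleeve stands released, at rest and upright (within 10 degrees) on the floor of a well, its axis within 22 mm of the well's centre: in the blue-rimmed shallow well if it is shorter than 98 mm, in the yellow-rimmed deep well if longer (within 4 mm of 98 mm either will do) (((horizontal distance between sleeve and well_shallow below 0.022 m and z of sleeve in the frame of well_shallow between 0.104 and 0.132 m) or (horizontal distance between sleeve and well_deep below 0.022 m and z of sleeve in the frame of well_deep between 0.104 and 0.132 m)) and angle between sleeve's own z axis and vertical below 0.17 rad and linear speed of sleeve below 0.02 m/s and contact force between sleeve and the fingers below 0.1 N); the robot touches nothing.
It also fails if it takes over 48 s, if anything falls off the work surface, if the arm or the gripper's body presses on something with over 40 N, if the wrist force passes 120 N, or if a joint passes its speed limit or range.

### The arm

A 7-joint arm with a two-finger parallel gripper is mounted at the origin on the work surface. World frame = base frame: x ahead of the robot, y to its left, z up, the work surface at z = 0. Lengths are in m, angles in rad, forces in N, time in s.
With the tool pointing down it reaches from about 0.425 to 0.875 m from the base axis. Payload 4.7 kg.
Tool frame: the origin (TCP) lies on the centre line of the jaws, within the pads' length; the fingertips stand 19 mm ahead of it and the grasp point (between the pads) is the TCP; x points along the fingers, z is the direction in which the jaws open and shut, and the axes are right-handed (so a half turn about x gives the same grasp; the last joint's range is limited). The gripper opens to 87 mm and grips with 3 to 60 N. Pads are 19 mm wide; open, the fingers measure 117 mm over their backs; the gripper's body (75 mm by 190 mm) begins 51 mm behind the grasp point.
Start: joints at [1.295, 0.321, -0.07, 1.45, 0.023, 1.371, -0.057], TCP at [0.186, -0.623, 0.242] pointing down, gripper open.
Joint ranges: [-2.86, 2.86], [-0.3, 2.09], [-1.38, 1.24], [0.06, 2.45], [-1.56, 4.7], [0.09, 2.05], [-2.69, 2.69]. Speed limits (rad/s): [2.57, 2.57, 3.14, 3.14, 3.14, 3.14, 3.14].

### API

Orientations are given as a rotation vector (axis times angle).
In Python, from bench import get_state, get_image, camera_info, close_job gives the robot as it stands.
- The arm moves only by the tool jog_arm, never from a script. Its argument "targets" is a list of rows, each a list of 7 numbers: the turn, a rotation vector about the tool's x, y, z in degrees, then the shift along the tool's x, y, z in cm, then the finger opening in cm, from 0 to 8.7. In form: [[wx, wy, wz, tx, ty, tz, jaw], ...]. A call has 1 to 10 rows; each row shifts and turns the commanded pose from where the row before left it, along the tool's axes as they then stand; what a row does not reach is not made up. A row lasts 1/8 s, in which the tool goes at most 62.5 mm and 10.7 degrees, less where a joint would pass 70% of its speed; a pose out of reach is approached as far as the arm can. A call is refused whole if a number of a shift passes 6.25 or a number of a turn 10.7, either way. A call with a gripper value outside its range is refused whole. The fingers move at their own pace and stop on an object; "squeeze" is the grip in N (left out, the last holds). Time passes only in rows, so rows that do not move let the fingers close. It gives the time, the measured TCP pose, the force and the opening at its end, in the units of the state.
- get_state(): the state, without advancing time (a new reading comes with each control period).
- get_image(name): name is "side" or "top" or "wrist"; returns (picture, depth): 400x640x3 uint8, red, green, blue; 400x640 float32, m along the optical axis (not along the pixel's ray), 0 where there is no reading.
- camera_info(name): a dict with "intrinsics" (3x3 intrinsics, pixels), "world_from_camera" (4x4, takes a point from camera to world coordinates); the wrist camera has in their place "mount" (4x4, takes a point from camera to tool coordinates, whose origin is the TCP and whose axes are the tool frame's). Camera axes: x right, y up, looking along -z (the intrinsics and any distortion apply to the point x, -y, -z); pixel columns grow to the right and rows downward; lengths in m; the calibration is good to about 2 mm. A picture is of the moment at which its call begins: read the wrist's pose just before it. camera_info takes no time and is no camera call.
- close_job(): hands the job in, once; it reports no verdict.
The state is a dict: "time": time; "joint_positions": joint angles; "qd": joint speeds; "joint_torque": joint torques, N m; "position": TCP position; "tool_rot": TCP orientation; "ft_force": force on the tool from outside, world axes, zero at the start; "torque": the same for the moment, N m; "grip_width": opening from 0.0 (shut) to 1.0 (fully open).
Only numpy, scipy, OpenCV 4.12 (cv2) and the standard library are available. Lean on these libraries where they do the work, as an engineer would, in place of code of your own. Each camera call takes 0.05 s, during which the arm holds its last target.

## Working session

There is one attempt and no reset: what is moved stays moved. The work goes in short steps, Python scripts to look and compute and a tool call to move; the robot and the scene stay as the last step left them, time stands still between calls to the robot, and variables do not carry over. Pictures are saved under pics/ and viewed, and the job is handed in when it is done.

Besides the shell and the picture viewer there is one more tool, called after "Emit:" by a JSON object that holds its "op" and its "data". jog_arm: Moves the arm, as the interface text tells. Its arguments: {"type":"object","properties":{"targets":{"type":"array"},"squeeze":{"type":"number"}},"required":["targets"]}

```bash
mkdir -p pics; ls; cat > h.py <<'E'
import numpy as np,cv2
from bench import get_state,get_image,camera_info,close_job
from scipy.spatial.transform import Rotation as R
def cam(n,s=None):
    c=camera_info(n);K=np.array(c["intrinsics"])
    if n=="wrist":
        s=s or get_state();T=np.eye(4);T[:3,:3]=R.from_rotvec(s["tool_rot"]).as_matrix();T[:3,3]=s["position"]
        return K,T@np.array(c["mount"])
    return K,np.array(c["world_from_camera"])
def pts(K,T,d):
    v,u=np.mgrid[:d.shape[0],:d.shape[1]]
    p=np.stack([(u-K[0,2])/K[0,0]*d,-(v-K[1,2])/K[1,1]*d,-d],-1)
    return p@T[:3,:3].T+T[:3,3]
def ray(K,T,u,v,z):
    r=T[:3,:3]@np.array([(u-K[0,2])/K[0,0],-(v-K[1,2])/K[1,1],-1]);o=T[:3,3]
    return o+r*(z-o[2])/r[2]
E
python3 - <<'E'
from h import *
for n in ["top","side"]:
    i,d=get_image(n);cv2.imwrite(f"pics/{n}1.png",i[:,:,::-1]);np.savez(n+"1.npz",i=i,d=d)
    c=camera_info(n);print(n,c)
print(get_state())
E
```

```text
pics
top {'intrinsics': array([[381.48244116,   0.        , 326.60539966],
       [  0.        , 381.48244116, 195.37059489],
       [  0.        ,   0.        ,   1.        ]]), 'world_from_camera': array([[-0.02636484,  0.99718921, -0.07013251,  0.49725317],
       [-0.99959403, -0.02705642, -0.0089293 ,  0.00334362],
       [-0.01080174,  0.06986861,  0.99749772,  0.92821962],
       [ 0.        ,  0.        ,  0.        ,  1.        ]])}
side {'intrinsics': array([[415.89775911,   0.        , 325.55291356],
       [  0.        , 415.89775911, 198.05933164],
       [  0.        ,   0.        ,   1.        ]]), 'world_from_camera': array([[-0.85850409,  0.37829114, -0.34621748,  0.24975012],
       [-0.51246824, -0.6083637 ,  0.60602797,  0.52829831],
       [ 0.01862886,  0.69770296,  0.71614492,  0.73623571],
       [ 0.        ,  0.        ,  0.        ,  1.        ]])}
{'time': 0.1, 'joint_positions': array([ 1.29509194,  0.32175656, -0.07009795,  1.45152911,  0.02260238,
        1.37082694, -0.05691438]), 'qd': array([ 0.00034778, -0.00429403, -0.00033198, -0.0020333 ,  0.0010173 ,
       -0.00104221,  0.00014577]), 'joint_torque': array([-2.53319722e-04, -4.92572415e+01, -4.05958593e-01, -3.13396883e+01,
       -6.41178573e-02,  3.95948603e-02,  1.09103416e-04]), 'position': array([ 0.18557692, -0.62246297,  0.24057798]), 'tool_rot': array([ 0.9940996 ,  1.33396156, -0.99250297]), 'ft_force': array([-0.08910958,  0.48030039,  0.45374179]), 'torque': array([ 0.0204822 , -0.00684434,  0.0195151 ]), 'grip_width': 0.9994116154891723}
```

View pics/top1.png

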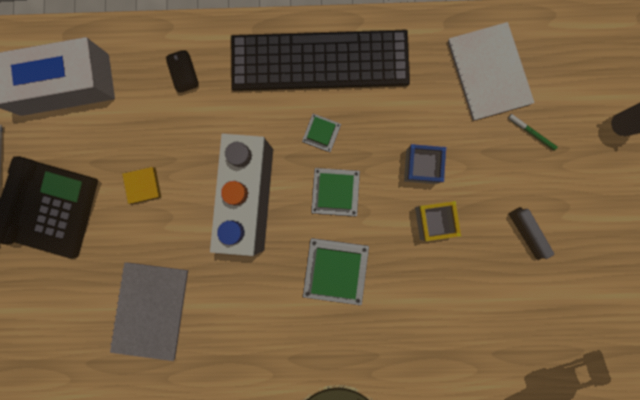

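View pics/side1.png

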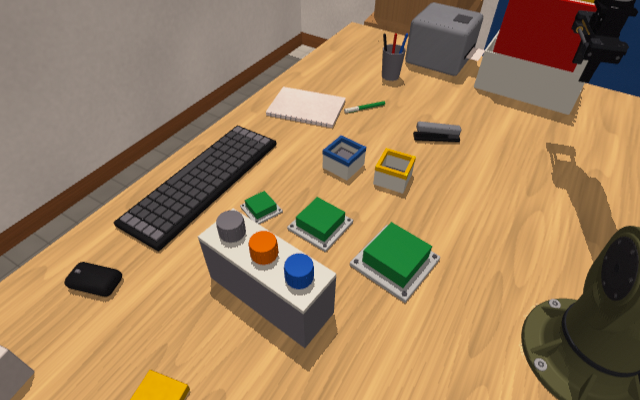

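The top view shows the rack at left, with its orange cap near (233,193). There are three green steps near (322,131), (336,192) and (337,271). The blue-rimmed well is at (427,163) and the yellow one at (440,222). The side view agrees. Next I measure them.

```bash
python3 - <<'E'
from h import *
for n in ["top","side"]:
    f=np.load(n+"1.npz");i,d=f["i"],f["d"];K,T=cam(n);P=pts(K,T,d)
    H=cv2.cvtColor(i,cv2.COLOR_RGB2HSV)
    for name,lo,hi in [("orange",(5,180,90),(14,255,255)),("green",(50,120,50),(75,255,255)),("blue",(108,130,50),(125,255,255)),("yellow",(18,190,110),(30,255,255))]:
        m=cv2.inRange(H,lo,hi)
        for c in cv2.findContours(m,cv2.RETR_EXTERNAL,cv2.CHAIN_APPROX_NONE)[0]:
            if cv2.contourArea(c)<120: continue
            mm=np.zeros_like(m);cv2.drawContours(mm,[c],-1,255,-1);mm&=m
            p=P[(mm>0)&(d>0)];zt=np.percentile(p[:,2],90)
            (u,v),_,_=cv2.minAreaRect(c)
            # project contour on nominal height plane
            znom={"orange":.173,"green":.04,"blue":.06,"yellow":.06}[name]
            if name=="blue" and zt>.12: znom=.173
            q=np.array([ray(K,T,a,b,znom)[:2] for a,b in c[:,0]],np.float32)
            r=cv2.minAreaRect(q*1000)
            print(n,name,(int(u),int(v)),"z90 %.3f"%zt,"rect@%.3f"%znom,np.round(r[0],1),np.round(r[1],1),round(r[2],1))
E
```

```text
top orange (233, 192) z90 0.174 rect@0.173 [561.2 196.3] [44.1 41.9] 88.5
top green (335, 273) z90 0.053 rect@0.040 [380.1  -4.7] [ 98. 100.] 81.0
top green (335, 190) z90 0.041 rect@0.040 [569.9  -8.8] [73.8 75. ] 84.9
top green (320, 131) z90 0.028 rect@0.040 [712.4  20.8] [48.4 50.4] 67.6
top blue (229, 232) z90 0.174 rect@0.173 [482.1 205. ] [43.7 41.3] 88.5
top blue (37, 70) z90 0.092 rect@0.060 [872.3 683.9] [ 47.3 120.3] 8.5
top yellow (440, 220) z90 0.062 rect@0.060 [ 493.8 -244.2] [78.7 79.1] 6.6
top yellow (140, 185) z90 0.021 rect@0.060 [594.2 439.3] [70.6 70.3] 11.5
side orange (263, 247) z90 0.174 rect@0.173 [552.9 205.8] [46.5 69.7] 44.4
side green (396, 252) z90 0.053 rect@0.040 [380.4  -3.2] [126.2 110.9] 80.8
side green (319, 218) z90 0.041 rect@0.040 [565.2  -1.4] [96.6 90.9] 84.6
side green (260, 204) z90 0.029 rect@0.040 [703.7  34.7] [58.  65.6] 67.5
side blue (298, 271) z90 0.174 rect@0.173 [475.6 214.9] [47.  65.6] 32.0
side blue (616, 71) z90 -0.038 rect@0.060 [   60.  -1102.6] [132.5 353.1] 2.8
side yellow (158, 384) z90 0.022 rect@0.060 [580.8 452.1] [72.1 48.7] 11.4
side yellow (394, 162) z90 0.062 rect@0.060 [ 492.8 -241.2] [82.3 94. ] 6.2
```

```bash
python3 - <<'E'
from h import *
for n in ["top","side"]:
    f=np.load(n+"1.npz");i,d=f["i"],f["d"];K,T=cam(n);P=pts(K,T,d)
    def box(name,x,y,r,z0,z1):
        m=(d>0)&(abs(P[...,0]-x)<r)&(abs(P[...,1]-y)<r)&(P[...,2]>z0)&(P[...,2]<z1)
        p=P[m][:,:2].astype(np.float32)*1000
        if len(p)<20:print(n,name,len(p));return
        R_=cv2.minAreaRect(p);print(n,name,len(p),np.round(R_[0],1),np.round(R_[1],1),round(R_[2],1),"z",np.median(P[m][:,2]).round(4),"circ",cv2.minEnclosingCircle(p))
    box("orange",.561,.197,.04,.168,.19)
    box("bluecap",.482,.205,.04,.168,.19)
    box("grey",.640,.187,.04,.168,.19)
    box("gauge",.570,-.008,.06,.036,.05)
    box("yel",.494,-.243,.07,.055,.07)
    box("blu",.63,-.21,.07,.055,.07)
    box("rack",.561,.197,.3,.128,.14)
E
```

```text
top orange 444 [561.4 197.9] [46.2 46.1] 87.2 z 0.1724 circ ((561.8687744140625, 198.2799835205078), 24.06416130065918)
top bluecap 460 [482.1 206.3] [46.3 45.5] 89.2 z 0.1725 circ ((482.22698974609375, 206.64364624023438), 23.887033462524414)
top grey 435 [641.4 189.3] [46.2 46.2] 8.4 z 0.1723 circ ((641.725830078125, 189.6175079345703), 24.106054306030273)
top gauge 1154 [570.6  -9.3] [79.9 80. ] 84.8 z 0.0394 circ ((570.6971435546875, -9.886032104492188), 54.752525329589844)
top yel 535 [ 494.  -244.5] [80.7 82.1] 6.3 z 0.0597 circ ((494.46685791015625, -244.89227294921875), 56.34696960449219)
top blu 521 [ 627.5 -220.7] [81.5 81.4] 83.6 z 0.0594 circ ((627.3931274414062, -220.26026916503906), 55.77348709106445)
top rack 3572 [562.  198.5] [ 91.3 250.3] 83.9 z 0.1345 circ ((561.6166381835938, 198.12564086914062), 132.1427764892578)
side orange 518 [561.1 198.2] [46.3 46.9] 69.9 z 0.1731 circ ((561.0048217773438, 197.90773010253906), 24.375457763671875)
side bluecap 587 [481.8 206.8] [45.7 46.8] 32.2 z 0.1733 circ ((481.5754699707031, 206.33302307128906), 23.944000244140625)
side grey 455 [640.9 189.6] [46.  47.8] 66.9 z 0.1731 circ ((640.5780029296875, 189.79591369628906), 24.307493209838867)
side gauge 994 [570.   -9.5] [83.1 81.7] 84.6 z 0.0401 circ ((569.5068969726562, -9.922887802124023), 56.22134017944336)
side yel 384 [ 493.4 -244.5] [81.3 85.1] 6.0 z 0.0599 circ ((492.70135498046875, -245.07855224609375), 57.07213592529297)
side blu 358 [ 626.7 -220.5] [82.8 82.7] 83.5 z 0.0599 circ ((627.1266479492188, -220.477294921875), 56.139949798583984)
side rack 3762 [561.2 197.6] [ 91.8 251.2] 83.9 z 0.1352 circ ((561.2752075195312, 198.82290649414062), 132.1990966796875)
```

```bash
cat >> h.py <<'E'
def goto(target,yaw_dir,s=None):
    """print turn (deg, tool axes) to tool x down, z along +-yaw_dir; then shift cm in the tool axes before and after the turn"""
    s=s or get_state();R0=R.from_rotvec(s["tool_rot"]).as_matrix();p=np.array(s["position"])
    x=np.array([0,0,-1.]);best=None
    for sg in (1,-1):
        z=sg*np.append(yaw_dir,0)/np.linalg.norm(yaw_dir);R1=np.stack([x,np.cross(z,x),z],1)
        w=R.from_matrix(R0.T@R1).as_rotvec(degrees=True)
        if best is None or np.linalg.norm(w)<np.linalg.norm(best[0]): best=(w,R1)
    w,R1=best;dp=np.array(target)-p
    print("t",round(s["time"],2),"pos",p.round(4),"turn",w.round(2),"shift_now",(R0.T@dp*100).round(2),"shift_afterturn",(R1.T@dp*100).round(2),"F",np.round(s["ft_force"],2),"grip",round(s["grip_width"],3))
YD=np.array([.1063,.9943])
E
python3 - <<'E'
from h import *
goto([.5613,.198,.26],YD)
s=get_state();print(R.from_rotvec(s["tool_rot"]).as_matrix().round(3))
E
```

```text
t 0.1 pos [ 0.1856 -0.6225  0.2406] turn [ 2.271e+01 -1.000e-01  2.000e-02] shift_now [ -1.83  59.45 -67.89] shift_afterturn [ -1.94  28.64 -85.58] F [-0.09  0.48  0.45] grip 0.999
[[-0.001  0.958  0.286]
 [ 0.002  0.286 -0.958]
 [-1.    -0.    -0.002]]
```

Emit:
{"op": "jog_arm", "data": {"targets": [[7.6, 0, 0, -0.5, 0, 0, 8.7], [7.6, 0, 0, -0.5, 0, 0, 8.7], [7.5, 0, 0, -0.5, 0, 0, 8.7], [0, 0, 0, -0.4, 2.8, -5.3, 8.7], [0, 0, 0, 0, 2.8, -5.3, 8.7], [0, 0, 0, 0, 2.8, -5.3, 8.7], [0, 0, 0, 0, 2.8, -5.3, 8.7], [0, 0, 0, 0, 2.8, -5.3, 8.7], [0, 0, 0, 0, 2.8, -5.3, 8.7], [0, 0, 0, 0, 2.8, -5.3, 8.7]]}}

```text
time: 1.35
position: [0.4206, -0.273, 0.2603]
tool_rot: [1.287, 1.157, -1.287]
ft_force: [0.4, -0.6, -1.3]
grip_width: 0.997
```

Emit:
{"op": "jog_arm", "data": {"targets": [[0, 0, 0, 0, 2.8, -5.3, 8.7], [0, 0, 0, 0, 0.8, -5.3, 8.7], [0, 0, 0, 0, 0.8, -5.3, 8.7], [0, 0, 0, 0, 0.8, -5.3, 8.7], [0, 0, 0, 0, 0.8, -5.3, 8.7], [0, 0, 0, 0, 0.8, -5.3, 8.7], [0, 0, 0, 0, 0.8, -5.3, 8.7], [0, 0, 0, 0, 0.8, -5.3, 8.7], [0, 0, 0, 0, 0, 0, 8.7], [0, 0, 0, 0, 0, 0, 8.7]]}}

```text
time: 2.6
position: [0.5483, 0.1371, 0.2599]
tool_rot: [1.286, 1.157, -1.289]
ft_force: [-0.5, -0.8, 0.1]
grip_width: 0.995
```

```bash
python3 - <<'E'
from h import *
goto([.5613,.198,.26],YD);print(get_state()["joint_positions"].round(2))
E
```

```text
t 2.6 pos [0.5483 0.1371 0.2599] turn [0.   0.06 0.06] shift_now [-0.02  0.64 -6.19] shift_afterturn [-0.01  0.64 -6.19] F [-0.47 -0.75  0.09] grip 0.995
[ 0.36  0.2  -0.74  1.62  0.13  1.38 -2.07]
```

Emit:
{"op": "jog_arm", "data": {"targets": [[0, 0, 0, 0, 0.2, -2.0, 8.7], [0, 0, 0, 0, 0.2, -2.1, 8.7], [0, 0, 0, 0, 0.24, -2.1, 8.7], [0, 0, 0, 0, 0, 0, 8.7], [0, 0, 0, 0, 0, 0, 8.7], [0, 0, 0, 0, 0, 0, 8.7]]}}

```text
time: 3.35
position: [0.5618, 0.197, 0.2605]
tool_rot: [1.288, 1.155, -1.289]
ft_force: [-0.6, -0.4, -0.1]
grip_width: 1.004
```

```bash
python3 - <<'E'
from h import *
goto([.5613,.198,.26],YD)
s=get_state();i,d=get_image("wrist");cv2.imwrite("pics/w1.png",i[:,:,::-1])
K,T=cam("wrist",s);P=pts(K,T,d)
m=(d>0)&(abs(P[...,0]-.561)<.04)&(abs(P[...,1]-.198)<.04)&(P[...,2]>.168)&(P[...,2]<.19)
p=P[m][:,:2].astype(np.float32)*1000;print(len(p),cv2.minEnclosingCircle(p),np.median(P[m][:,2]))
goto([.5613,.198,.158],YD)
E
```

```text
t 3.35 pos [0.5618 0.197  0.2605] turn [-0.13  0.07 -0.01] shift_now [ 0.05 -0.06 -0.1 ] shift_afterturn [ 0.05 -0.06 -0.1 ] F [-0.6  -0.39 -0.13] grip 1.004
2309 ((564.1202392578125, 197.4116973876953), 23.896774291992188) 0.17315082931514061
t 3.4 pos [0.5617 0.1973 0.2605] turn [-0.11  0.05 -0.02] shift_now [10.25 -0.05 -0.07] shift_afterturn [10.25 -0.05 -0.06] F [-0.88  0.21  0.38] grip 1.001
```

View pics/w1.png

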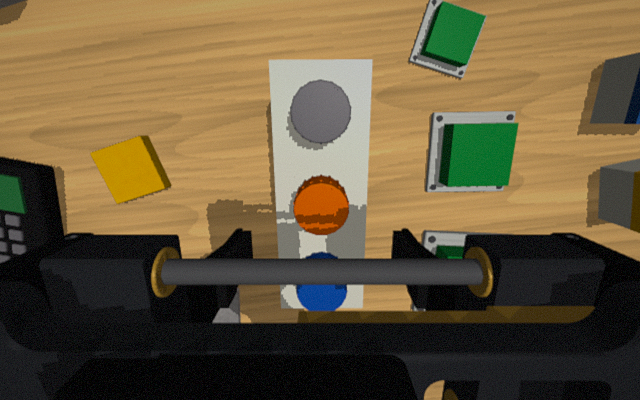

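The wrist view shows the orange cap at (321,205), centred across the open jaws, with the neighbouring caps clear of the fingers. I go down and grasp.

Emit:
{"op": "jog_arm", "data": {"targets": [[0, 0, 0, 2.5, 0, -0.05, 8.7], [0, 0, 0, 2.5, 0, 0, 8.7], [0, 0, 0, 2.5, 0, 0, 8.7], [0, 0, 0, 2.0, 0, 0, 8.7], [0, 0, 0, 0.75, 0, 0, 8.7], [0, 0, 0, 0, 0, 0, 8.7], [0, 0, 0, 0, 0, 0, 8.7]], "squeeze": 25}}

```text
time: 4.28
position: [0.5621, 0.1996, 0.159]
tool_rot: [1.288, 1.156, -1.286]
ft_force: [0.1, -0.1, -0.8]
grip_width: 1.001
```

Emit:
{"op": "jog_arm", "data": {"targets": [[0, 0, 0, 0, 0, 0, 6], [0, 0, 0, 0, 0, 0, 4], [0, 0, 0, 0, 0, 0, 4], [0, 0, 0, 0, 0, 0, 4], [0, 0, 0, 0, 0, 0, 4], [0, 0, 0, 0, 0, 0, 4]], "squeeze": 25}}

```text
time: 5.03
position: [0.5615, 0.1991, 0.158]
tool_rot: [1.287, 1.157, -1.288]
ft_force: [-0.6, 0.0, -0.3]
grip_width: 0.55
```

```bash
python3 - <<'E'
from h import *
goto([.5613,.198,.158],YD)
E
```

```text
t 5.03 pos [0.5615 0.1991 0.158 ] turn [-0.    0.03  0.  ] shift_now [ 0.   -0.01  0.11] shift_afterturn [ 0.   -0.01  0.11] F [-0.58  0.03 -0.35] grip 0.55
```

Held: the opening is 0.55, about 48 mm. I lift.

Emit:
{"op": "jog_arm", "data": {"targets": [[0, 0, 0, -1, 0, 0, 4], [0, 0, 0, -2, 0, 0, 4], [0, 0, 0, -2.5, 0, 0, 4], [0, 0, 0, -2.5, 0, 0, 4], [0, 0, 0, -2.5, 0, 0, 4], [0, 0, 0, -2.5, 0, 0, 4], [0, 0, 0, -2, 0, 0, 4], [0, 0, 0, 0, 0, 0, 4], [0, 0, 0, 0, 0, 0, 4]]}}

```text
time: 6.15
position: [0.5613, 0.1993, 0.3078]
tool_rot: [1.287, 1.157, -1.287]
ft_force: [1.0, -0.9, -1.8]
grip_width: 0.543
```

```bash
python3 - <<'E'
from h import *
i,d=get_image("side");cv2.imwrite("pics/s2.png",i[:,:,::-1])
goto([.5702,-.0094,.308],YD)
E
```

```text
t 6.2 pos [0.5611 0.1991 0.3073] turn [0.01 0.04 0.07] shift_now [-0.06  3.11 20.64] shift_afterturn [-0.07  3.12 20.64] F [ 0.49  0.62 -2.2 ] grip 0.543
```

View pics/s2.png

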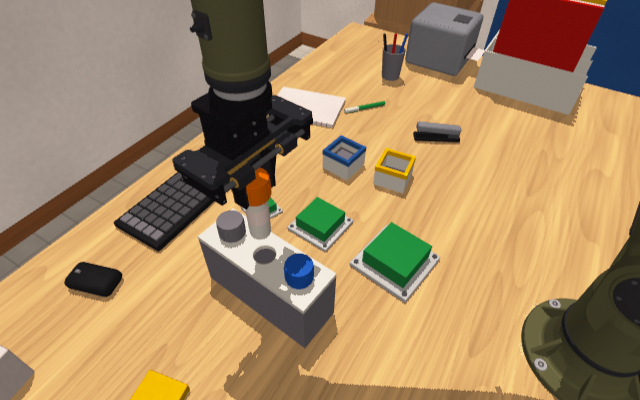

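The side view shows the sleeve hanging straight from the fingers, with its foot near (260,237), clear of the rack. I move over to the gauge.

Emit:
{"op": "jog_arm", "data": {"targets": [[0, 0, 0, 0, 0.2, 1.5, 4], [0, 0, 0, 0, 0.4, 2.6, 4], [0, 0, 0, 0, 0.5, 3.0, 4], [0, 0, 0, 0, 0.5, 3.2, 4], [0, 0, 0, 0, 0.5, 3.2, 4], [0, 0, 0, 0, 0.5, 3.0, 4], [0, 0, 0, 0, 0.4, 2.6, 4], [0, 0, 0, 0, 0.1, 1.5, 4], [0, 0, 0, 0, 0, 0, 4], [0, 0, 0, 0, 0, 0, 4]]}}

```text
time: 7.45
position: [0.5704, -0.0074, 0.308]
tool_rot: [1.286, 1.159, -1.286]
ft_force: [0.1, 0.4, -1.5]
grip_width: 0.544
```

Emit:
{"op": "jog_arm", "data": {"targets": [[0, 0, 0, 2, 0, 0, 4], [0, 0, 0, 2.5, 0, 0, 4], [0, 0, 0, 2.5, 0, 0, 4], [0, 0, 0, 2.5, 0, 0, 4], [0, 0, 0, 1.5, 0, 0, 4], [0, 0, 0, 0, 0, 0, 4], [0, 0, 0, 0, 0, 0, 4], [0, 0, 0, 0, 0, 0, 4]]}}

```text
time: 8.45
position: [0.5712, -0.0087, 0.1992]
tool_rot: [1.288, 1.156, -1.286]
ft_force: [-0.2, 0.0, -0.7]
grip_width: 0.542
```

```bash
python3 - <<'E'
from h import *
i,d=get_image("side");cv2.imwrite("pics/s3.png",cv2.resize(i[100:300,200:500,::-1],None,fx=2.6,fy=2.6))
goto([.5702,-.0094,.18],YD)
E
```

```text
t 8.5 pos [ 0.5711 -0.0088  0.199 ] turn [ 0.    0.01 -0.1 ] shift_now [ 1.9  -0.09  0.07] shift_afterturn [ 1.9  -0.08  0.07] F [ 0.55  0.8  -1.11] grip 0.547
```

View pics/s3.png

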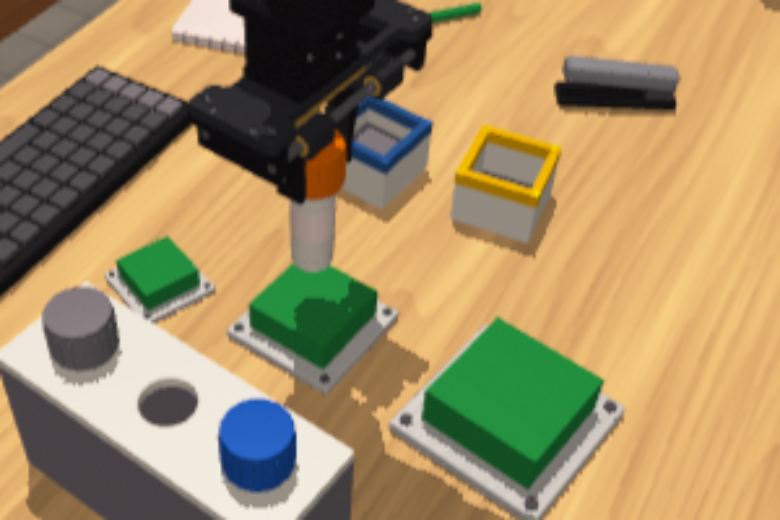

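The view shows the sleeve upright over the middle green step, its foot (crop 312,268) still above the top. I estimate the gap from depth to speed the approach.

```bash
python3 - <<'E'
from h import *
i,d=get_image("side");K,T=cam("side");P=pts(K,T,d)
m=(d>0)&(np.hypot(P[...,0]-.5705,P[...,1]+.009)<.025)&(P[...,2]>.045)
z=P[m][:,2];print(m.sum(),np.percentile(z,[0,1,5,50,95]).round(4))
S=i.max(-1).astype(int)-i.min(-1)
for v in range(185,215,2):
    k=m[v];print(v,k.sum(),P[v][k][:,2].mean().round(4) if k.any() else "",)
E
```

```text
840 [0.09   0.093  0.0994 0.1673 0.3162]
185 17 0.1469
187 17 0.141
189 17 0.1353
191 17 0.129
193 17 0.1231
195 17 0.1163
197 16 0.1113
199 16 0.1051
201 14 0.0998
203 11 0.0939
205 0 
207 0 
209 0 
211 0 
213 0
```

Foot at about z 0.091, so L is about 85 mm and contact should come near TCP z 0.148. I approach, then feel for it.

Emit:
{"op": "jog_arm", "data": {"targets": [[0, 0, 0, 1.5, 0, 0, 4], [0, 0, 0, 1.5, 0, 0, 4], [0, 0, 0, 1.0, 0, 0, 4], [0, 0, 0, 0.3, 0, 0, 4], [0, 0, 0, 0, 0, 0, 4], [0, 0, 0, 0, 0, 0, 4]]}}

```text
time: 9.3
position: [0.5709, -0.0088, 0.1555]
tool_rot: [1.287, 1.156, -1.286]
ft_force: [-0.9, 0.1, -1.8]
grip_width: 0.546
```

Emit:
{"op": "jog_arm", "data": {"targets": [[0, 0, 0, 0.1, 0, 0, 4], [0, 0, 0, 0.1, 0, 0, 4], [0, 0, 0, 0, 0, 0, 4]]}}

```text
time: 9.68
position: [0.5704, -0.0088, 0.153]
tool_rot: [1.287, 1.157, -1.287]
ft_force: [-0.9, -0.1, -2.1]
grip_width: 0.543
```

Emit:
{"op": "jog_arm", "data": {"targets": [[0, 0, 0, 0.1, 0, 0, 4], [0, 0, 0, 0.1, 0, 0, 4], [0, 0, 0, 0, 0, 0, 4]]}}

```text
time: 10.05
position: [0.5704, -0.0088, 0.1509]
tool_rot: [1.287, 1.157, -1.287]
ft_force: [0.5, 0.2, -1.2]
grip_width: 0.546
```

Emit:
{"op": "jog_arm", "data": {"targets": [[0, 0, 0, 0.1, 0, 0, 4], [0, 0, 0, 0.1, 0, 0, 4], [0, 0, 0, 0, 0, 0, 4]]}}

```text
time: 10.42
position: [0.5706, -0.0088, 0.149]
tool_rot: [1.287, 1.157, -1.287]
ft_force: [0.5, 0.0, -0.8]
grip_width: 0.547
```

Emit:
{"op": "jog_arm", "data": {"targets": [[0, 0, 0, 0.1, 0, 0, 4], [0, 0, 0, 0, 0, 0, 4]]}}

```text
time: 10.68
position: [0.5709, -0.0088, 0.149]
tool_rot: [1.287, 1.156, -1.286]
ft_force: [-1.0, -1.0, 5.8]
grip_width: 0.542
```

Emit:
{"op": "jog_arm", "data": {"targets": [[0, 0, 0, 0.1, 0, 0, 4], [0, 0, 0, 0, 0, 0, 4]]}}

```text
time: 10.92
position: [0.5714, -0.0088, 0.149]
tool_rot: [1.288, 1.155, -1.286]
ft_force: [-2.2, -0.6, 10.0]
grip_width: 0.549
```

Contact at TCP z 0.149, with the force going from −1 to +10 N. That gives L ≈ 0.149−0.023−0.040 = 86 mm, matching the depth estimate, so it goes in the shallow blue well. I hold briefly, then lift.

Emit:
{"op": "jog_arm", "data": {"targets": [[0, 0, 0, 0, 0, 0, 4], [0, 0, 0, 0, 0, 0, 4], [0, 0, 0, -1, 0, 0, 4], [0, 0, 0, -2, 0, 0, 4], [0, 0, 0, -2.5, 0, 0, 4], [0, 0, 0, -2, 0, 0, 4], [0, 0, 0, -1, 0, 0, 4], [0, 0, 0, 0, 0, 0, 4], [0, 0, 0, 0, 0, 0, 4]]}}

```text
time: 12.05
position: [0.57, -0.0089, 0.2311]
tool_rot: [1.286, 1.158, -1.288]
ft_force: [-0.1, 0.6, -1.4]
grip_width: 0.545
```

```bash
python3 - <<'E'
from h import *
i,d=get_image("side");K,T=cam("side");P=pts(K,T,d)
m=(d>0)&(np.hypot(P[...,0]-.5705,P[...,1]+.009)<.025)&(P[...,2]>.045)
print("foot z",np.percentile(P[m][:,2],[0,1]).round(4))
goto([.627,-.2205,.235],YD)
E
```

```text
foot z [0.122  0.1254]
t 12.1 pos [ 0.5699 -0.0089  0.2309] turn [0.01 0.   0.11] shift_now [-0.42  7.92 20.44] shift_afterturn [-0.41  7.93 20.43] F [-0.23 -0.12 -1.3 ] grip 0.549
```

Emit:
{"op": "jog_arm", "data": {"targets": [[0, 0, 0, -0.4, 0.5, 1.4, 4], [0, 0, 0, 0, 1.0, 2.6, 4], [0, 0, 0, 0, 1.2, 3.1, 4], [0, 0, 0, 0, 1.2, 3.1, 4], [0, 0, 0, 0, 1.2, 3.1, 4], [0, 0, 0, 0, 1.2, 3.1, 4], [0, 0, 0, 0, 1.0, 2.6, 4], [0, 0, 0, 0, 0.6, 1.4, 4], [0, 0, 0, 0, 0, 0, 4], [0, 0, 0, 0, 0, 0, 4]]}}

```text
time: 13.35
position: [0.6275, -0.2184, 0.2361]
tool_rot: [1.287, 1.159, -1.285]
ft_force: [1.4, 0.5, -1.3]
grip_width: 0.546
```

```bash
python3 - <<'E'
from h import *
goto([.627,-.2205,.235],YD)
i,d=get_image("side");cv2.imwrite("pics/s4.png",cv2.resize(i[50:250,200:500,::-1],None,fx=2.6,fy=2.6))
i,d=get_image("wrist");cv2.imwrite("pics/w4.png",i[:,:,::-1])
E
```

```text
t 13.35 pos [ 0.6275 -0.2184  0.2361] turn [ 0.11 -0.06  0.01] shift_now [ 0.11 -0.03  0.22] shift_afterturn [ 0.11 -0.03  0.22] F [ 1.37  0.49 -1.31] grip 0.546
```

View pics/s4.png

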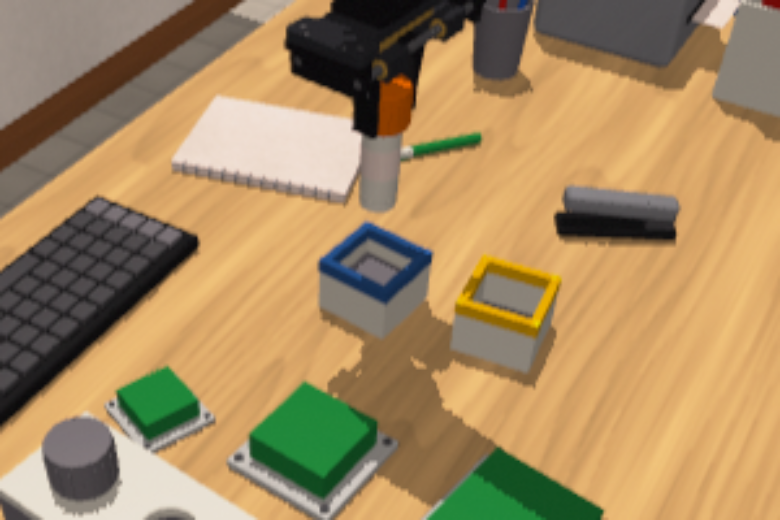

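The sleeve hangs upright above the blue well: foot at crop (378,205), well centre at (375,260). I lower it.

Emit:
{"op": "jog_arm", "data": {"targets": [[0, 0, 0, 1.2, 0, 0.1, 4], [0, 0, 0, 1.8, 0, 0, 4], [0, 0, 0, 1.8, 0, 0, 4], [0, 0, 0, 1.8, 0, 0, 4], [0, 0, 0, 1.5, 0, 0, 4], [0, 0, 0, 0.7, 0, 0, 4], [0, 0, 0, 0.2, 0, 0, 4], [0, 0, 0, 0, 0, 0, 4], [0, 0, 0, 0, 0, 0, 4]]}}

```text
time: 14.58
position: [0.6278, -0.2212, 0.1469]
tool_rot: [1.287, 1.156, -1.286]
ft_force: [-0.9, -0.9, -1.7]
grip_width: 0.549
```

Emit:
{"op": "jog_arm", "data": {"targets": [[0, 0, 0, 0.1, 0, 0, 4], [0, 0, 0, 0.1, 0, 0, 4], [0, 0, 0, 0, 0, 0, 4]]}}

```text
time: 14.95
position: [0.6272, -0.221, 0.144]
tool_rot: [1.287, 1.157, -1.287]
ft_force: [-0.5, -0.6, -1.3]
grip_width: 0.547
```

Emit:
{"op": "jog_arm", "data": {"targets": [[0, 0, 0, 0.1, 0, 0, 4], [0, 0, 0, 0.1, 0, 0, 4], [0, 0, 0, 0.1, 0, 0, 4], [0, 0, 0, 0, 0, 0, 4]]}}

```text
time: 15.45
position: [0.6272, -0.221, 0.1409]
tool_rot: [1.287, 1.157, -1.287]
ft_force: [-0.2, -0.6, -1.2]
grip_width: 0.547
```

Emit:
{"op": "jog_arm", "data": {"targets": [[0, 0, 0, 0.1, 0, 0, 4], [0, 0, 0, 0.1, 0, 0, 4], [0, 0, 0, 0, 0, 0, 4]]}}

```text
time: 15.82
position: [0.6274, -0.221, 0.1391]
tool_rot: [1.287, 1.157, -1.287]
ft_force: [-0.4, 0.3, -1.4]
grip_width: 0.548
```

Emit:
{"op": "jog_arm", "data": {"targets": [[0, 0, 0, 0.1, 0, 0, 4], [0, 0, 0, 0, 0, 0, 4]]}}

```text
time: 16.08
position: [0.6277, -0.2211, 0.1391]
tool_rot: [1.287, 1.156, -1.287]
ft_force: [-0.8, -0.1, 5.0]
grip_width: 0.551
```

Landed at 0.139, as predicted. I open gently and withdraw upward.

Emit:
{"op": "jog_arm", "data": {"targets": [[0, 0, 0, 0, 0, 0, 5.2], [0, 0, 0, 0, 0, 0, 6], [0, 0, 0, 0, 0, 0, 7], [0, 0, 0, 0, 0, 0, 8.7], [0, 0, 0, 0, 0, 0, 8.7], [0, 0, 0, 0, 0, 0, 8.7]]}}

```text
time: 16.82
position: [0.6273, -0.221, 0.138]
tool_rot: [1.287, 1.157, -1.287]
ft_force: [-0.5, 0.0, -0.7]
grip_width: 0.977
```

Emit:
{"op": "jog_arm", "data": {"targets": [[0, 0, 0, -1, 0, 0, 8.7], [0, 0, 0, -2, 0, 0, 8.7], [0, 0, 0, -3, 0, 0, 8.7], [0, 0, 0, -3, 0, 0, 8.7], [0, 0, 0, -3, 0, 0, 8.7], [0, 0, 0, 0, 0, 0, 8.7], [0, 0, 0, 0, 0, 0, 8.7], [0, 0, 0, 0, 0, 0, 8.7]]}}

```text
time: 17.82
position: [0.6267, -0.221, 0.2569]
tool_rot: [1.286, 1.159, -1.288]
ft_force: [0.3, -0.3, 1.1]
grip_width: 1.0
```

```bash
python3 - <<'E'
from h import *
i,d=get_image("side");cv2.imwrite("pics/s5.png",cv2.resize(i[50:250,200:500,::-1],None,fx=2.6,fy=2.6))
K,T=cam("side");P=pts(K,T,d)
m=(d>0)&(np.hypot(P[...,0]-.627,P[...,1]+.22)<.04)&(P[...,2]>.145)&(P[...,2]<.165)
p=P[m][:,:2].astype(np.float32)*1000;print(m.sum(),np.median(P[m][:,2]),cv2.minEnclosingCircle(p) if len(p) else "")
s=get_state();print(s["position"],s["grip_width"],s["ft_force"])
E
```

```text
236 0.1537263694219087 ((628.9381713867188, -219.13172912597656), 25.99781036376953)
[ 0.62674344 -0.22097551  0.25691576] 0.9951434492524266 [-0.54349383  0.2190834   0.58224665]
```

View pics/s5.png

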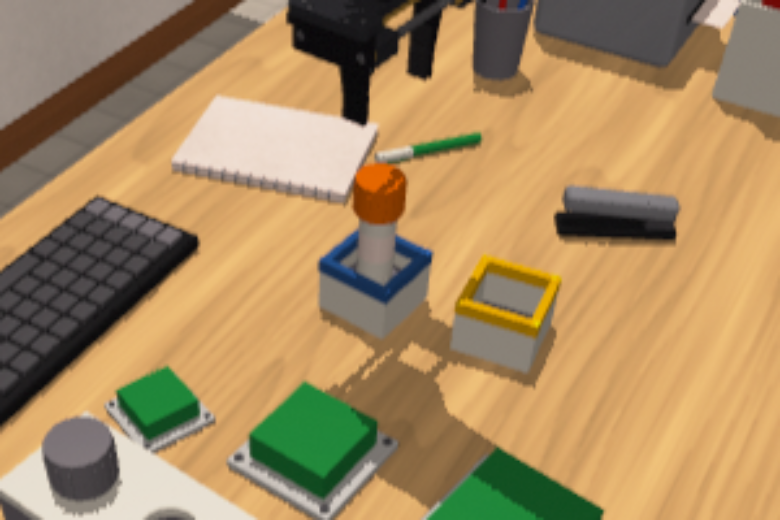

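The sleeve stands upright and free in the blue well, with its cap at crop (380,190). The cap top is at z 0.154, so the underside is at 0.116, and the gripper is well above. I hand in.

```bash
python3 -c "
from bench import close_job;print(close_job())"
```

```text
the job is handed in; nothing more can be done
None
```

The orange-capped sleeve is released and standing upright in the blue-rimmed shallow well. I handed the job in at about 18 s.

- **Gauge:** I stood the sleeve on the 80 mm green step. It landed with the TCP at z = 0.149 m and pressed with about 10 N. That makes it about 86 mm long, so it belongs in the shallow well. A depth estimate beforehand gave about 85 mm, and it landed in the well at the height the 86 mm length predicts (TCP z 0.139 m).
- **Last checks:** The side camera showed the sleeve upright, with its cap top at z 0.154 m, so the cap underside is about 0.116 m up. Its axis is within about 3 mm of the well's centre. The gripper was open and clear, about 8 cm above the cap, and no force from outside showed beyond sensor noise.
- **Disagreement:** Before the grasp, the wrist camera placed the cap about 2.5 mm further in x than the fixed cameras did. That is about the stated calibration error and had no effect. No check failed.

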